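Close the inspection port of a vial sorting machine

TASK

Close the large round opening in the dark deck plate: take the round cover by its knob and slide it along the deck, without lifting it clear of the plate, until its foot drops into the opening and its rim lies flat on the deck, then let go. Leave the square cover and the glass vial on the deck standing where they are.

Things in the scene. Friction and masses are not known exactly. Their poses are not given: they have to be found in the camera images.
- round_cover: Round black cover, loose on the deck, 0.2-0.4 kg, left (+y) of the opening. Origin: centre of its foot's underside, z up. Foot: 52 mm diameter, 10 high. Rim: 96 mm diameter, 10 to 18 mm above the origin. Steel stem 16 mm; knob head 28 mm diameter, 34 to 54 mm above the origin. It rides on its foot, origin at deck-top level; once home the rim rests on the deck, origin 10 mm below deck top.
- opening (a point): Centre of the large round opening's mouth (72 mm diameter, through the 25 mm plate), at deck-top level. x, y run along the deck's short (300 mm) and long (480 mm) edges, z up; the deck is fixed, turned up to 0.2 rad. The straight way from the cover is clear and level. A small square opening (39 mm) at x 105, y 20 mm in this frame is not the one meant.
- square_cover: Bystander: a smaller black cover with a square rim 62 mm wide and the same steel knob (head 28 mm in diameter, 34 to 54 mm above the origin), loose on the deck. Origin: centre of the underside of its foot; z up. Its centre starts at least 90 mm from that of the round cover.
- vial: Bystander: a small capped glass vial, 21 mm in diameter and 48 mm tall, standing loose on the deck near the opening, some 95 mm or more from its centre. Origin: centre of its base; z up.
Mind the look-alikes: they are no part of the job. What is shaped like the round_cover but pink or turquoise is not meant.

How it is judged:
By the outcome, as a careful person would: the job done as asked, in the order asked, and still so for the second after the job is handed in, with the robot touching nothing.
It also fails if it takes over 34 s, if anything falls off the work surface, if the arm or the gripper's body presses on something with over 40 N, if the wrist force passes 120 N, or if a joint passes its speed limit or range.

ROBOT

A 6-joint arm with a two-finger parallel gripper is mounted at the origin on the work surface. World frame = base frame: x ahead of the robot, y to its left, z up, the work surface at z = 0. Lengths are in m, angles in rad, forces in N, time in s.
With the tool pointing down it reaches from about 0.35 to 0.975 m from the base axis. Payload 4.9 kg.
Tool frame: the origin (TCP) lies at the very end of the fingers, on their centre line; the grasp point (between the pads) lies 19 mm behind it; z points along the fingers, x is the direction in which the jaws open and shut, and the axes are right-handed (so a half turn about z gives the same grasp; the last joint's range is limited). The gripper opens to 85 mm and grips with 20 to 120 N. Pads are 22 mm wide; open, the fingers measure 114 mm over their backs; the gripper's body (76 mm by 85 mm) begins 54 mm behind the grasp point. The pads swing forward as they close: fully open they stand 13 mm farther back than shut.
Start: joints at [1.067, 0.053, 1.613, -0, 1.476, -0.119], TCP at [0.235, 0.579, 0.231] pointing down, gripper open.
Joint ranges: [-3.01, 3.01], [-1.01, 2.22], [0.06, 2.58], [-1.02, 4.17], [0.09, 2.62], [-3.14, 3.14]. Speed limits (rad/s): [2.57, 2.57, 3.14, 3.14, 3.14, 3.14].

INTERFACE

Orientations are given as a rotation vector (axis times angle).
In Python, from station import readout, viewer, ctrl, nets gives the robot as it stands. The module is installed in compiled form; this text tells all that it offers.
- The arm moves only by the tool step_arm, never from a script. Its argument "moves" is a list that holds one entry, the list of rows, each a list of 4 numbers: the shift along the world's x, y, z in cm, then the turn about the world's z in rad. In form: [[[dx, dy, dz, yaw], ...]]. A call has 1 to 10 rows; each row shifts and turns the commanded pose from where the row before left it; what a row does not reach is not made up. A row lasts 1/12 s, in which the tool goes at most 41.7 mm and 7.16 degrees, less where a joint would pass 70% of its speed; a pose out of reach is approached as far as the arm can. A call is refused whole if a number of a shift passes 4.17 or a number of a turn 0.125, either way. A call with a gripper value outside its range is refused whole. "grip" is the closure, from 0 (fully open) to 1 (shut), set as the call begins (left out, the last holds). The fingers move at their own pace and stop on an object; "squeeze" is the grip in N (left out, the last holds). Time passes only in rows, so rows that do not move let the fingers close. It gives the time, the measured TCP pose, the force and the opening at its end, in the units of the state.
- readout.get_obs(): the state, without advancing time (a new reading comes with each control period).
- viewer.get_image(name): name is "scene" or "side" or "wrist"; returns the picture (420x560x3 uint8, blue, green, red); there is no depth.
- viewer.calibration(name): a dict with "camera_matrix" (3x3 intrinsics, pixels), "R" (3x3) and "t" (3): a world point X has camera coordinates R X + t. Camera axes: x right, y down, z forward; pixel columns grow to the right and rows downward; lengths in m; the calibration is good to about 2 mm. A picture is of the moment at which its call begins: read the wrist's pose just before it. calibration takes no time and is no camera call; for the wrist camera it gives the pose at the moment of the call.
- ctrl.finish_job(): hands the job in, once; it reports no verdict.
Trained networks look in the newest picture that a camera, given by its name, has taken for a name from the list of things; names that differ only in an ending like _2 or _b are one class to them, and where a whole thing is asked for, a point or a joint stands for the part that bears it (a point fixed in the world has none). Each returns a list of dicts, best first, with "confidence" (0 to 1); they miss things now and then, are a little off and sometimes report something else, mostly with a low value. They report only what shows in the picture. A call takes as long as a camera call. They do not tell look-alikes from the thing itself.
- nets.masks_of(camera, thing): "region" (420x560 bool, what is visible of it) and "box" ([left, top, right, bottom] in pixels, round what is visible of it).
- nets.pinpoint(camera, thing): "at" ([column, row] in pixels: a listed point, or the origin of a listed thing).
The state is a dict: "t": time; "q": joint angles; "dq": joint speeds; "effort": joint torques, N m; "tool_pos": TCP position; "tool_rot": TCP orientation; "contact_force": force on the tool from outside, world axes, zero at the start; "wrist_torque": the same for the moment, N m; "opening": finger opening in m.
Only numpy, scipy, OpenCV 4.12 (cv2) and the standard library are available. Lean on these libraries where they do the work, as an engineer would, in place of code of your own. Each camera call takes 0.05 s, during which the arm holds its last target. There are 200 camera calls.

## Working session

There is one attempt and no reset: what is moved stays moved. The work goes in short steps, Python scripts to look and compute and a tool call to move; the robot and the scene stay as the last step left them, time stands still between calls to the robot, and variables do not carry over. Pictures are saved under pics/ and viewed, about 8 in all and at most 12, crops included, and the job is handed in when it is done.

Besides the shell and the picture viewer there is one more tool, called after "Call:" by a JSON object that holds its "api" and its "payload", one argument or row to a line. step_arm: Moves the arm, as the interface text tells. Its arguments: {"type":"object","properties":{"moves":{"type":"array","items":{"type":"array","items":{"type":"array","items":{"type":"number"}}}},"grip":{"type":"number"},"squeeze":{"type":"number"}},"required":["moves"]}

```bash
mkdir -p pics
cat > h.py <<'E'
import numpy as np, cv2
from station import readout, viewer, ctrl, nets
def ray(cam,px,z,cal=None):
    c=cal or viewer.calibration(cam); K=np.array(c["camera_matrix"]);R=np.array(c["R"]);t=np.array(c["t"])
    C=-R.T@t; d=R.T@np.linalg.solve(K,np.array([px[0],px[1],1.])); return C+d*(z-C[2])/d[2]
def proj(cam,X):
    c=viewer.calibration(cam); p=np.array(c["camera_matrix"])@(np.array(c["R"])@np.array(X)+np.array(c["t"])); return p[:2]/p[2]
E
python3 - <<'E'
from h import *
o=readout.get_obs();print(o["t"],o["tool_pos"],o["tool_rot"],o["opening"])
ims=[]
for c in ("scene","side","wrist"):
    im=viewer.get_image(c);cv2.imwrite(f"pics/{c}0.png",im);ims.append(im)
    k=viewer.calibration(c);print(c,-np.array(k["R"]).T@np.array(k["t"]))
    for th in ("round_cover","opening","square_cover","vial"):
        print(c,th,[(np.round(d["at"],1).tolist(),round(d["confidence"],2)) for d in nets.pinpoint(c,th)])
E
```

```text
0.0 [0.23426927 0.57875049 0.23004605] [ 2.60444809  1.75519245 -0.00298324] 0.08596211879885744
scene [0.94703299 0.55801143 0.92346741]
scene round_cover [([309.8, 379.9], 0.97), ([275.3, 234.0], 0.96), ([425.2, 250.4], 0.95), ([368.4, 220.6], 0.83), ([354.6, 311.1], 0.82)]
scene opening [([204.3, 211.0], 0.96)]
scene square_cover [([250.6, 271.6], 0.71)]
scene vial [([212.9, 171.9], 0.59)]
side [ 0.06429438 -0.68954982  0.54169486]
side round_cover [([240.1, 171.2], 0.91), ([302.9, 155.4], 0.9), ([287.9, 211.1], 0.83), ([173.1, 213.1], 0.71), ([150.5, 188.1], 0.66)]
side opening [([358.9, 247.1], 0.85)]
side square_cover [([321.8, 193.5], 0.58)]
side vial [([340.1, 280.9], 0.7)]
wrist [0.16772972 0.60683256 0.37334369]
wrist round_cover [([46.7, 300.6], 0.93), ([138.8, 248.9], 0.92)]
wrist opening []
wrist square_cover []
wrist vial []
```

View pics/scene0.png

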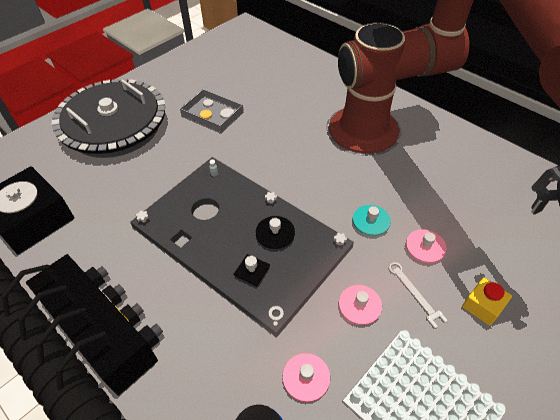

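View pics/side0.png

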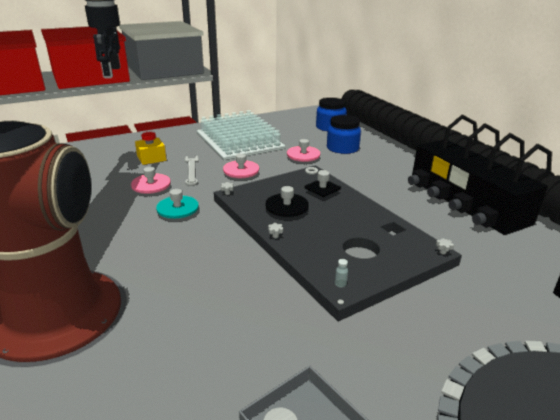

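The scene picture shows one black round cover at (275,234), with its knob at about (275,225), the opening at (204,210), the vial at (213,168) and the black square cover at (251,270). Things that could be mistaken for it: pink covers at (310,380), (355,311) and (425,250), a turquoise one at (368,220), and the square black one at (251,270). I choose the black round one at (275,234); in the side view it is at (288,205), with the opening at (360,248).

Run:
```python
from h import *
def P(c):
    k=viewer.calibration(c);return np.array(k["camera_matrix"])@np.c_[k["R"],np.array(k["t"]).reshape(3,1)]
def tri(a,b):
    X=cv2.triangulatePoints(P("scene"),P("side"),np.array(a,float).reshape(2,1),np.array(b,float).reshape(2,1));return (X[:3]/X[3]).ravel()
for n,a,b in [("round",(275.3,234),(287.9,211.1)),("open",(204.3,211),(358.9,247.1)),("sq",(250.6,271.6),(321.8,193.5)),("vial",(212.9,171.9),(340.1,280.9))]:
    print(n,tri(a,b).round(4), [ray(c,p,0.03).round(4)[:2] for c,p in (("scene",a),("side",b))])
im=cv2.imread("pics/scene0.png");cv2.imwrite("pics/crop1.png",cv2.resize(im[140:340,120:360],None,fx=3,fy=3,interpolation=2))
```

```text
round [0.4903 0.0903 0.0232] [array([0.4903, 0.0956]), array([0.4872, 0.0773])]
open [ 0.5572 -0.0943  0.0199] [array([ 0.5629, -0.0881]), array([ 0.5461, -0.105 ])]
sq [0.6045 0.1255 0.0233] [array([0.607 , 0.1287]), array([0.5975, 0.1148])]
vial [ 0.4557 -0.1765  0.0305] [array([ 0.456 , -0.1773]), array([ 0.4555, -0.1757])]
```

View pics/crop1.png

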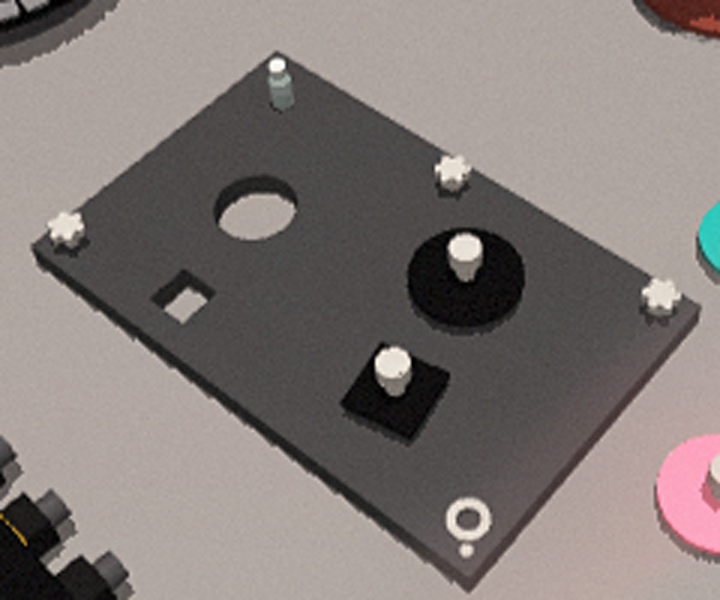

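The crop confirms the choice: the only black round cover, with a steel knob, at crop (465,275). The square cover is at (395,390), the vial at (280,85), and the opening is on the left. Deck top is about z 0.025. Now I move above it and turn the jaws along the slide direction.

Call:
{"api": "step_arm", "payload": {
  "moves": [
    [[1.8, -3.5, 0, 0.12], [1.8, -3.5, 0, 0.12], [1.8, -3.5, 0, 0.12], [1.8, -3.5, 0, 0.12], [1.8, -3.5, 0, 0.12], [1.8, -3.5, -0.5, 0.12], [1.8, -3.5, -0.5, 0], [1.8, -3.5, -0.5, 0], [1.8, -3.5, -0.5, 0], [1.8, -3.5, -0.5, 0]]
  ],
  "grip": 0
}}

```text
t: 1.58
tool_pos: [0.413, 0.2321, 0.2068]
tool_rot: [1.839, 2.546, 0.001]
contact_force: [1.3, -0.2, -0.4]
opening: 0.0856
```

Call:
{"api": "step_arm", "payload": {
  "moves": [
    [[1.8, -3.5, -0.5, 0], [1.8, -3.5, -0.5, 0], [1.8, -3.5, -0.5, 0], [1.8, -3.5, -0.5, 0], [0, 0, 0, 0]]
  ]
}}

```text
t: 2.0
tool_pos: [0.4862, 0.0885, 0.186]
tool_rot: [1.847, 2.539, -0.003]
contact_force: [0.1, 0.3, 0.3]
opening: 0.0853
```

```bash
cat > look.py <<'E'
from h import *
import sys
o=readout.get_obs();print(o["t"],o["tool_pos"].round(4),o["tool_rot"],o["opening"],o["contact_force"].round(1))
im=viewer.get_image("wrist");cal=viewer.calibration("wrist");cv2.imwrite(f"pics/{sys.argv[1]}.png",im)
for th in sys.argv[2:]:
    for d in nets.pinpoint("wrist",th): print(th,np.round(d["at"],1),round(d["confidence"],2),ray("wrist",d["at"],0.025,cal).round(4))
E
python3 look.py w1 round_cover opening square_cover vial
```

```text
2.0 [0.4862 0.0885 0.186 ] [ 1.84738517  2.53912116 -0.00316632] 0.08525039591363488 [0.1 0.3 0.3]
round_cover [509.6  15.6] 0.98 [0.2901 0.2241 0.025 ]
round_cover [449.3 401.9] 0.98 [0.6693 0.3554 0.025 ]
round_cover [516.7 259.9] 0.88 [0.4838 0.3394 0.025 ]
round_cover [286.2 192.7] 0.71 [0.4893 0.0964 0.025 ]
opening [ 73.9 195.3] 0.8 [ 0.5542 -0.095   0.025 ]
square_cover [288.9 303.5] 0.88 [0.6027 0.1366 0.025 ]
vial [ 0.  63.3] 0.64 [ 0.4566 -0.1711  0.025 ]
```

View pics/w1.png

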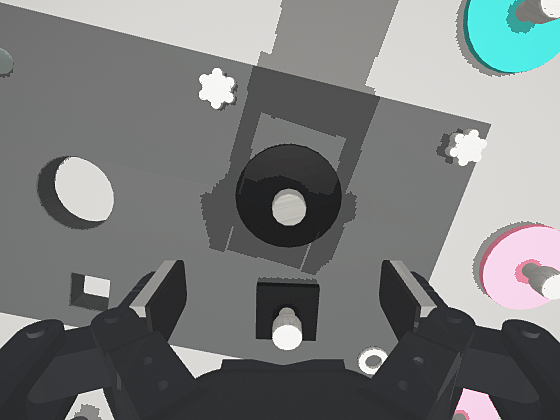

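The wrist picture shows the black round cover centred at (289,196) with its knob top at about (289,205), the opening's mouth at about (76,192), the square cover's knob at (287,330), and the vial at the edge, (0,62).

Run:
```python
from h import *
print(ray("wrist",(288,203),.079),ray("wrist",(289,195.5),.043),ray("wrist",(76,192),.025),ray("wrist",(38,192),.025),ray("wrist",(114,192),.025))
im=cv2.imread("pics/w1.png")
m=nets.masks_of("wrist","round_cover")
for d in m: print(np.round(d["box"]),round(d["confidence"],2))
# knob tip blob
g=cv2.cvtColor(im,6);b=(g[170:240,260:320]>110).astype(np.uint8)
n,_,s,c=cv2.connectedComponentsWithStats(b);print(s[1:]+[260,170,0,0,0])
```

```text
[0.4831122  0.09942979 0.079     ] [0.48589743 0.10192501 0.043     ] [ 0.55098525 -0.08955086  0.025     ] [ 0.56239027 -0.12384371  0.025     ] [ 0.53958012 -0.05525766  0.025     ]
[459.   0. 559.  72.] 0.97
[480. 223. 559. 312.] 0.92
[450. 386. 497. 418.] 0.72
[232. 145. 344. 245.] 0.68
[[272 189  34  37 995]]
```

Call:
{"api": "step_arm", "payload": {
  "moves": [
    [[0, 1, -2.5, 0], [0, 0, -2.5, 0], [0, 0, -2.5, 0], [0, 0, -2.5, 0], [0, 0, -2, 0], [0, 0, -1.3, 0], [0, 0, 0, 0]]
  ]
}}

```text
t: 2.88
tool_pos: [0.4814, 0.1049, 0.0503]
tool_rot: [-1.834, -2.545, 0.006]
contact_force: [-0.1, -0.7, 0.5]
opening: 0.0858
```

```bash
python3 look.py w2 round_cover
```

```text
2.8833 [0.4814 0.1049 0.0503] [-1.8336756  -2.54482044  0.00627013] 0.08582793676100933 [-0.1 -0.7  0.5]
round_cover [257.2 255.6] 0.93 [0.4944 0.0943 0.025 ]
```

View pics/w2.png

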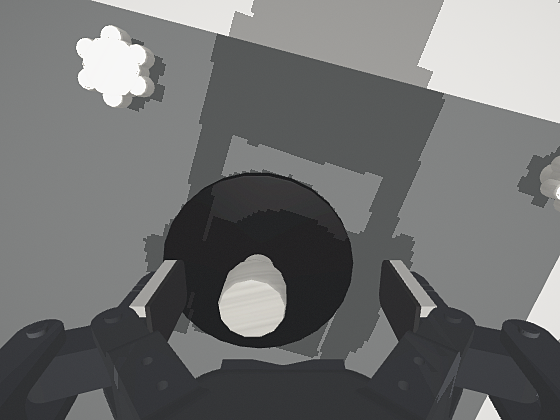

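The wrist picture shows the knob top at about (252,307), between the pads (centre column about 281). It is clear of both, but about 12 mm off-centre.

Run:
```python
from h import *
print(ray("wrist",(252,307),.079),ray("wrist",(258,261),.043)); print(proj("wrist",[.4814,.1049,.079]),proj("wrist",[.4814,.1049,.069]))
```

```text
[0.49352357 0.09533822 0.079     ] [0.49079511 0.09435634 0.043     ]
[283.72468494 288.51187483] [283.64383761 276.22754423]
```

Call:
{"api": "step_arm", "payload": {
  "moves": [
    [[1.0, -0.9, 0.1, 0], [0, 0, 0, 0], [0, 0, 0, 0]]
  ]
}}

```text
t: 3.23
tool_pos: [0.4964, 0.0945, 0.0565]
tool_rot: [1.839, 2.544, 0.003]
contact_force: [-0.8, -0.2, 0.5]
opening: 0.0855
```

Call:
{"api": "step_arm", "payload": {
  "moves": [
    [[0, 0, 0, 0], [0, 0, 0, 0], [0, 0, 0, 0], [0, 0, 0, 0], [0, 0, 0, 0], [0, 0, 0, 0], [0, 0, 0, 0], [0, 0, 0, 0]]
  ],
  "grip": 1,
  "squeeze": 40
}}

```text
t: 3.9
tool_pos: [0.4944, 0.095, 0.0548]
tool_rot: [-1.839, -2.546, 0.0]
contact_force: [-1.1, 1.1, 2.1]
opening: 0.027
```

```bash
python3 look.py w3 round_cover opening
python3 - <<'E'
from h import *
im=viewer.get_image("scene")
for c in ("scene","side"):
    if c=="side": viewer.get_image(c)
    for d in nets.pinpoint(c,"opening"): print(c,d["at"],d["confidence"],ray(c,d["at"],.025))
    for d in nets.masks_of(c,"opening"): print(c,d["box"],d["confidence"])
E
```

```text
3.9 [0.4944 0.095  0.0548] [-1.83932673e+00 -2.54642918e+00  1.12342489e-07] 0.0270126186545762 [-1.1  1.1  2.1]
round_cover [281.5 238.3] 0.63 [0.4929 0.0944 0.025 ]
scene [204.8, 207.9] 0.59 [ 0.55311611 -0.09874795  0.025     ]
scene [127.6, 158.9, 352.4, 336.4] 0.96
side [362.7, 247.0] 0.62 [ 0.55772372 -0.10233437  0.025     ]
side [213.3, 165.1, 461.6, 322.0] 0.64
```

View pics/w3.png

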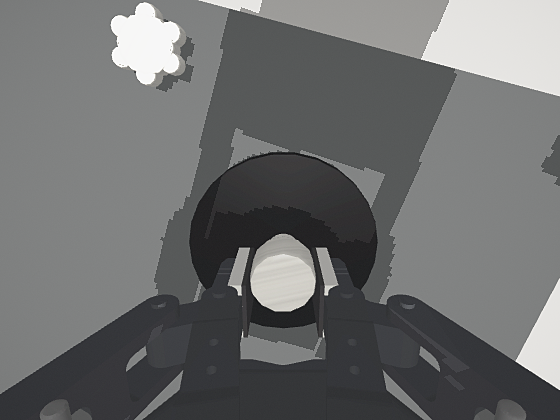

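The picture shows the knob held centrally between the pads at (283,280), opening 27 mm. Now I slide toward the opening, about (+6.1, −19.0) cm, in stages.

Call:
{"api": "step_arm", "payload": {
  "moves": [
    [[0.3, -0.9, 0, 0], [0.45, -1.4, 0, 0], [0.45, -1.4, 0, 0], [0.45, -1.4, 0, 0], [0.45, -1.4, 0, 0], [0.3, -0.9, 0, 0], [0, 0, 0, 0]]
  ]
}}

```text
t: 4.93
tool_pos: [0.5194, 0.0189, 0.0547]
tool_rot: [1.84, 2.543, -0.001]
contact_force: [1.4, -2.7, 1.4]
opening: 0.0265
```

```bash
python3 look.py w4 round_cover opening vial
```

```text
4.9333 [0.5194 0.0189 0.0547] [ 1.83983756e+00  2.54346694e+00 -1.23187393e-03] 0.02649069340605517 [ 1.4 -2.7  1.4]
round_cover [280.1 235. ] 0.61 [0.516  0.0174 0.025 ]
```

View pics/w4.png

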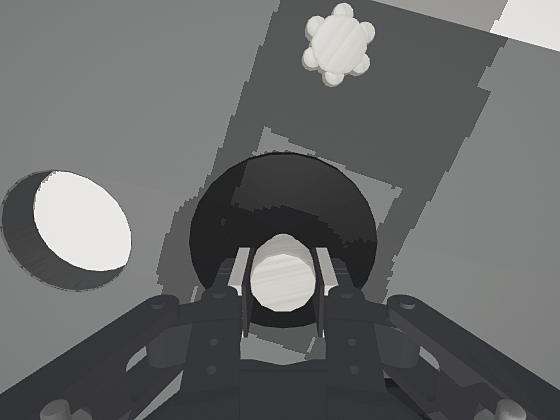

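The cover moved with the gripper. The opening's mouth spans columns 2–132 and rows 170–292, centre about (67,231).

Run:
```python
from h import *
print(ray("wrist",(67,231),.025),ray("wrist",(2,231),.025),ray("wrist",(132,231),.025),ray("wrist",(283.5,240),.043),ray("scene",(205.2,209.3),.025))
```

```text
[ 0.55069897 -0.09484861  0.025     ] [ 0.56213906 -0.129276    0.025     ] [ 0.53926646 -0.06044404  0.025     ] [0.51067331 0.01897565 0.043     ] [ 0.55546799 -0.09439285  0.025     ]
```

Call:
{"api": "step_arm", "payload": {
  "moves": [
    [[0.3, -0.9, 0, 0], [0.45, -1.45, 0, 0], [0.45, -1.45, 0, 0], [0.45, -1.45, 0, 0], [0.45, -1.45, 0, 0], [0.45, -1.45, 0, 0], [0.4, -1.35, 0, 0], [0.3, -1.0, 0, 0], [0.2, -0.7, 0, 0], [0, 0, 0, 0]]
  ]
}}

```text
t: 5.97
tool_pos: [0.5527, -0.093, 0.0537]
tool_rot: [-1.841, -2.545, 0.003]
contact_force: [-0.1, 0.2, -3.2]
opening: 0.0267
```

```bash
python3 look.py w5 opening
python3 - <<'E'
import cv2
from h import *
im=viewer.get_image("side");w=cv2.imread("pics/w5.png")
cv2.imwrite("pics/s5.png",np.hstack([cv2.resize(im[130:340,220:480],(390,315)),cv2.resize(w,(400,315))]))
E
```

```text
5.9667 [ 0.5527 -0.093   0.0537] [-1.841144   -2.54523238  0.00256315] 0.026666666698988036 [-0.1  0.2 -3.2]
```

View pics/s5.png

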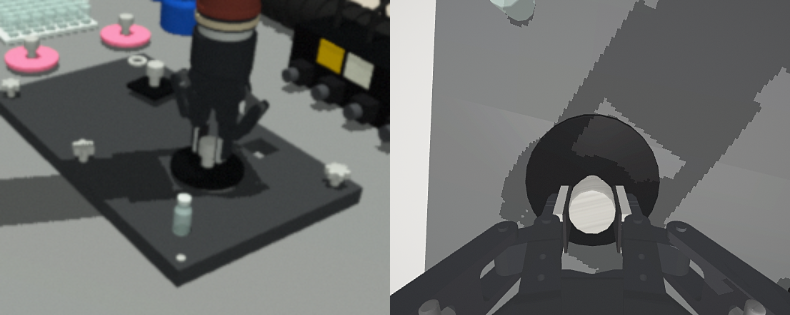

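The cover sits over the opening, the vial is still standing, and Fz = −3.2 N shows the arm now carries the cover's weight. Now I lower it 10 mm.

Call:
{"api": "step_arm", "payload": {
  "moves": [
    [[0, 0, -0.2, 0], [0, 0, -0.2, 0], [0, 0, -0.2, 0], [0, 0, -0.2, 0], [0, 0, -0.1, 0], [0, 0, 0, 0], [0, 0, 0, 0]]
  ]
}}

```text
t: 6.7
tool_pos: [0.553, -0.0911, 0.0456]
tool_rot: [1.839, 2.547, -0.0]
contact_force: [-0.1, -0.2, -3.6]
opening: 0.0269
```

It went down freely, so the foot is in the opening. Lower the last bit and release.

Call:
{"api": "step_arm", "payload": {
  "moves": [
    [[0, 0, -0.1, 0], [0, 0, -0.05, 0], [0, 0, 0, 0]]
  ]
}}

```text
t: 6.95
tool_pos: [0.5533, -0.0911, 0.0448]
tool_rot: [1.839, 2.546, 0.0]
contact_force: [-1.2, 1.7, 1.5]
opening: 0.0266
```

Call:
{"api": "step_arm", "payload": {
  "moves": [
    [[0, 0, 0, 0], [0, 0, 0, 0], [0, 0, 0, 0], [0, 0, 0, 0], [0, 0, 0, 0], [0, 0, 0, 0]]
  ],
  "grip": 0
}}

```text
t: 7.45
tool_pos: [0.553, -0.0912, 0.0442]
tool_rot: [1.839, 2.547, 0.0]
contact_force: [0.3, 0.2, -0.7]
opening: 0.0854
```

Call:
{"api": "step_arm", "payload": {
  "moves": [
    [[0, 0, 1, 0], [0, 0, 2, 0], [0, 0, 3, 0], [0, 0, 3, 0], [0, 0, 3, 0], [0, 0, 2, 0], [0, 0, 0, 0]]
  ]
}}

```text
t: 8.03
tool_pos: [0.5562, -0.0921, 0.1915]
tool_rot: [1.833, 2.538, 0.006]
contact_force: [0.0, 0.3, 0.7]
opening: 0.0855
```

```bash
python3 look.py w6 round_cover vial square_cover
python3 - <<'E'
import cv2
from h import *
im=viewer.get_image("side");w=cv2.imread("pics/w6.png")
cv2.imwrite("pics/s6.png",np.hstack([cv2.resize(im[130:340,220:480],(390,315)),cv2.resize(w,(400,315))]))
viewer.get_image("scene")
for c in("side","scene"):
    for th in ("square_cover","vial","round_cover"):
        print(c,th,[np.round(d["at"],1).tolist() for d in nets.pinpoint(c,th)])
E
```

```text
8.0333 [ 0.5562 -0.0921  0.1915] [1.83313404 2.53795511 0.00582002] 0.08548588354623944 [0.  0.3 0.7]
round_cover [282.3 180.8] 0.95 [ 0.5508 -0.0935  0.025 ]
vial [230.7  45.4] 0.77 [ 0.4536 -0.1716  0.025 ]
square_cover [469.  293.7] 0.75 [0.604  0.1305 0.025 ]
side square_cover [[320.5, 194.3]]
side vial [[338.7, 284.6]]
side round_cover [[149.8, 187.7], [301.1, 157.1], [357.6, 250.8], [242.4, 170.6], [173.7, 210.4]]
scene square_cover [[254.2, 270.5]]
scene vial [[215.8, 172.0]]
scene round_cover [[356.4, 304.7], [306.2, 376.9], [369.3, 220.5], [425.2, 251.0], [207.7, 210.3]]
```

View pics/s6.png

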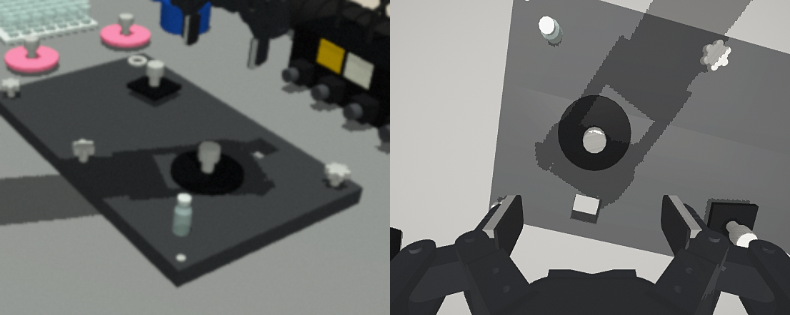

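The cover lies flat over the opening with its rim down, at (207,172) in the side crop. The vial and the square cover stand where they were, and the gripper is clear.

```bash
python3 -c "
from h import *
print(ctrl.finish_job())"
```

```text
the job is handed in; nothing more can be done
None
```

The round black cover is closing the large opening, and I handed the job in with the gripper open and about 15 cm clear above it. I gripped the cover by its knob, slid it about 20 cm along the deck and lowered it 9–10 mm until its weight came off the gripper. That took about 8 s of the 34 s allowed.

- **Cover:** the last pictures show the rim flat on the deck. The network puts the cover's centre at (0.551, −0.094), within 1 to 5 mm of my two estimates of the opening's centre.
- **Square cover and vial:** both stand where they were, to within a few pixels in the scene and side views.
- **Forces:** at the end of each move, the force read was under 4 N.
- **Disagreements:** my position estimates differed by up to about 10 mm. The first approach to the knob was also about 12 mm off, which I corrected before closing the gripper. No final check failed.

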